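# Put the craft things away in their trays

### The arm

A 6-joint arm with a two-finger parallel gripper is mounted at the origin on the work surface. World frame = base frame: x ahead of the robot, y to its left, z up, the work surface at z = 0. Lengths are in mm, angles in rad, forces in N, time in s.
With the tool pointing down it reaches from about 375 to 900 mm from the base axis. Payload 3.1 kg.
Tool frame: the origin (TCP) lies midway between the tips of the shut fingers; the grasp point (between the pads) lies arm.grip_point_offset behind it (arm.grip_point_offset is the distance from the TCP to the grasp point, in mm); z points along the fingers, y is the line along which they close (so a half turn about z gives the same grasp; the last joint's range is limited). The gripper opens to 85 mm and grips with 20 to 120 N. Pads are 22 mm wide; open, the fingers measure 114 mm over their backs; the gripper's body (76 mm by 85 mm) begins 54 mm behind the grasp point. The pads swing forward as they close: fully open they stand 13 mm farther back than shut.
Start: joints at [-1.454, 0.527, 1.433, -0, 1.181, -0.178], TCP at [181.616, -598.007, 231.31] pointing down, gripper open.
Joint ranges: [-3.08, 3.08], [-0.75, 2.2], [0.22, 2.44], [-1.43, 4.57], [0, 2.65], [-2.85, 2.85]. Speed limits (rad/s): [2.79, 2.79, 3.14, 3.14, 3.14, 3.14].

### API

Orientations are given as a unit quaternion [w, x, y, z].
In Python, from cell import arm, cams gives the robot as it stands. Calls block until the motion is done:
- arm.reach(position, orientation): joint-space move of the TCP to a pose.
- arm.move_linear(position, attitude=None, velocity=150, until_force=None): straight line of the TCP; attitude=None keeps the orientation; velocity is the mean speed in mm/s. With until_force (N) it stops when the force on the tool has changed by that much, and returns True; else False.
- arm.goto_joints(angles): joint-space move.
- arm.move_gripper(opening, f_grip=None): finger opening in mm; f_grip is the grip in N (None keeps the last); returns when the fingers have stopped.
- arm.pause(seconds).
- arm.solve_ik(position, orientation): joint angles nearest the present ones, or None.
- cams.read_camera(name): name is "scene" or "side" or "wrist"; returns the picture (480x640x3 uint8, red, green, blue); there is no depth.
- cams.camera_params(name): a dict with "fx", "fy", "cx", "cy" (pixels), "R" (3x3) and "t" (3): a world point X has camera coordinates R X + t. Camera axes: x right, y down, z forward; pixel columns grow to the right and rows downward; lengths in mm; the calibration is good to about 2 mm. A picture is of the moment at which its call begins: read the wrist's pose just before it. camera_params takes no time and is no camera call; for the wrist camera it gives the pose at the moment of the call.
A pose or a line that the arm cannot do raises arm.IKError and nothing moves.
- arm.job_done(): hands the job in; it is judged then, once.
Trained networks look in the newest picture that a camera, given by its name, has taken for a name from the list of things; names that differ only in an ending like _2 or _b are one class to them, and where a whole thing is asked for, a point or a joint stands for the part that bears it (a point fixed in the world has none). Each returns a list of dicts, best first, with "confidence" (0 to 1); they miss things now and then, are a little off and sometimes report something else, mostly with a low value. They report only what shows in the picture. A call takes as long as a camera call. They do not tell look-alikes from the thing itself.
- cams.boxes_of(target, camera): "xyz" ([x, y, z] in mm, in world coordinates, good to about 4 mm: the middle of the surface that is visible of it).
- cams.masks_of(target, camera): "mask" (480x640 bool, what is visible of it).
- cams.spot_point(target, camera): "xyz" ([x, y, z] in mm, in world coordinates, good to about 4 mm: a listed point, or the origin of a listed thing).
Readings, each from a call of its own:
- arm.get_t(): time.
- arm.get_q(): joint angles.
- arm.get_qd(): joint speeds.
- arm.get_joint_torque(): joint torques, N m.
- arm.get_ee_pos(): TCP position.
- arm.get_eef_rot(): TCP orientation.
- arm.get_contact_force(): force on the tool from outside, world axes, zero at the start.
- arm.get_moment(): the same for the moment, N m.
- arm.get_opening(): finger opening in mm.
- arm.get_grasp_force(): force on a finger pad.
Only numpy, scipy, OpenCV 4.12 (cv2) and the standard library are available. Lean on these libraries where they do the work, as an engineer would, in place of code of your own. Each camera call takes 0.05 s, during which the arm holds its last target. There are 200 camera calls.

### The job

Tidy the craft table: put both rolls of tape flat in the plain cardboard tray, stand the two paint pots upright in the two-bay white tray, one pot in each bay, and lay the cutter knife flat in the long shallow aluminium tray. Let go of everything, and leave the mug and the glue bottle standing where they are.

Things in the scene. Friction and masses are not known exactly. Their poses are not given: they have to be found in the camera images.
- roll_large_mid (a point): large roll of paper tape lying flat: ring of outer diameter 60, hole 26, height 38 mm, 60 g. Point: its centre, 19 mm above its underside; z is the roll's axis.
- roll_small_mid (a point): small roll of paper tape lying flat: ring of outer diameter 50, hole 26, height 30 mm, 40 g. Point: its centre, 15 mm above its underside; z is the roll's axis.
- pot_tall_mid (a point): taller round paint pot standing upright, grey with a white lid, closed: diameter 46, height 60 mm, 90 g. Point: its centre, 30 mm above its underside; z points up to the lid.
- pot_short_mid (a point): shorter round paint pot standing upright, grey with a white lid, closed: diameter 40, height 45 mm, 60 g. Point: its centre, 22.5 mm above its underside; z points up to the lid.
- cutter_mid (a point): retracted cutter knife lying flat: black handle with a steel nose, 110 long (its x axis, nose at +x), 24 wide (y), 18 mm high (z), 80 g; the handle runs from x = -55 to +39 mm. A grey slide button stands up to 3 mm above the top. Point: its centre, 9 mm above its underside, near its balance point.
- roll_tray: plain undivided cardboard tray for the tape rolls, fixed to the table: outside 140 (x) by 170 (y) by 22 mm high, walls and floor 5 mm thick, inside 130 by 160 mm. Origin: centre of its underside, on the table.
- pot_tray: white plastic tray for the paint pots, fixed to the table: outside 120 (x) by 180 (y) by 22 mm high, walls and floor 5 mm thick, split by one 5 mm divider (as high as the walls) at y = 0 into two bays side by side along y, each 110 (x) by 82.5 mm (y) inside, bay centres at y = +43.75 and -43.75 mm. Origin: centre of its underside, on the table.
- cutter_tray: long, shallow, undivided aluminium tray for the cutter, fixed to the table: outside 100 (x) by 190 (y, its long side) by 16 mm high, walls and floor 5 mm thick, inside 90 by 180 mm. Origin: centre of its underside, on the table.
- mug: white mug, bystander, not to be disturbed: diameter 74, height 80 mm, with a handle. Origin: centre of its underside.
- glue_bottle: glue bottle, bystander, not to be disturbed: diameter 54, height 125 mm. Origin: centre of its underside.
Not all that is in view belongs to the job. Of the things shaped like the part that bears cutter_mid, the black one is meant.

How it is judged:
By the outcome, as a careful person would: the job done as asked, in the order asked, and still so for the second after the job is handed in, with the robot touching nothing.
It also fails if it takes over 128 s, if anything falls off the work surface, if the arm or the gripper's body presses on something with over 40 N, if the wrist force passes 120 N, or if a joint passes its speed limit or range.

## Working session

There is one attempt and no reset: what is moved stays moved. The work goes in short steps, each a Python script; the robot and the scene stay as the last script left them, time stands still between calls to the robot, and variables do not carry over. Pictures are saved under pics/ and viewed, at most 14 in all, crops included, and the job is handed in when it is done.

```bash
ls; mkdir -p pics
python3 - <<'E'
from cell import arm,cams
import cv2
for c in ("scene","side"):
    cv2.imwrite(f"pics/{c}0.png",cams.read_camera(c)[:,:,::-1])
    for n in ["roll_large_mid","roll_small_mid","pot_tall_mid","pot_short_mid","cutter_mid","roll_tray","pot_tray","cutter_tray","mug","glue_bottle"]:
        print(c,n,[([round(float(v)) for v in d["xyz"]],round(d["confidence"],2)) for d in cams.spot_point(n,c)])
print(arm.grip_point_offset,arm.get_t(),arm.get_eef_rot())
E
```

```text
pics
scene roll_large_mid [([437, 9, 26], 0.93), ([520, 94, 14], 0.72)]
scene roll_small_mid [([450, -184, 24], 0.74), ([521, 92, 14], 0.59)]
scene pot_tall_mid [([453, 184, 29], 0.92)]
scene pot_short_mid [([453, -183, 25], 0.9)]
scene cutter_mid [([295, -434, 12], 0.92), ([356, -265, 10], 0.8), ([679, -427, 9], 0.7), ([528, -90, 8], 0.59), ([683, 206, 4], 0.21)]
scene roll_tray []
scene pot_tray [([514, -378, -1], 0.59)]
scene cutter_tray [([680, 7, 4], 0.98)]
scene mug [([674, -213, -4], 0.68)]
scene glue_bottle [([682, 207, 1], 0.81)]
side roll_large_mid [([437, 7, 18], 0.67)]
side roll_small_mid [([520, 94, 13], 0.82)]
side pot_tall_mid [([448, 182, 31], 0.65), ([520, 95, 13], 0.39)]
side pot_short_mid [([454, -186, 22], 0.85)]
side cutter_mid [([678, -429, 12], 0.75), ([527, -94, 13], 0.72), ([292, -439, 10], 0.57), ([356, -261, 12], 0.51)]
side roll_tray [([507, 396, -2], 0.61)]
side pot_tray [([510, -378, 2], 0.67), ([438, 9, 17], 0.34)]
side cutter_tray [([681, 8, -1], 0.67)]
side mug [([678, -209, -1], 0.83)]
side glue_bottle [([679, 201, 3], 0.9)]
18.700000000000003 1.1 [-7.56116096e-06  9.89158269e-01  1.46853389e-01  1.25029754e-05]
```

View pics/scene0.png

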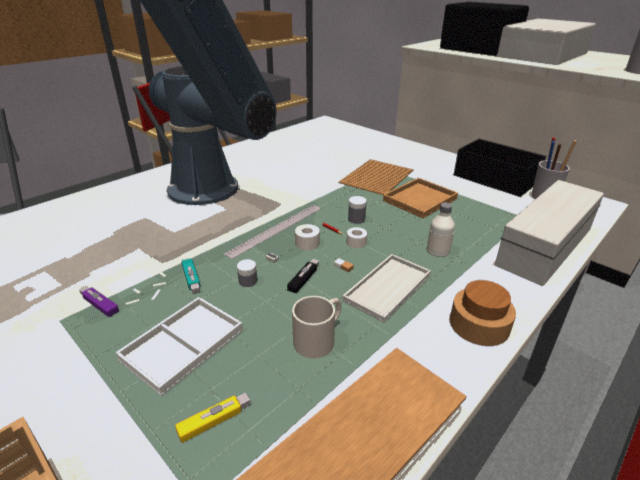

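View pics/side0.png

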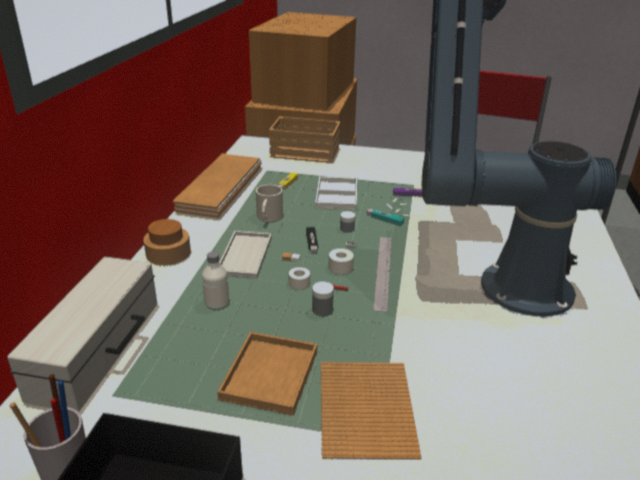

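The scene picture shows the cutter look-alikes: purple (98,300), teal (190,275), black (303,275) and yellow (212,417). Black fits the description, at about world (528,-91). The roll tray is at (420,196); the thing at (376,177) is a flat corrugated sheet. The pot tray is at (180,342) and the cutter tray at (388,287). I'll fit the models to the masks in both views.

```bash
cat > h.py <<'E'
from cell import arm,cams
import numpy as np,cv2
from scipy.optimize import least_squares
def cyl(d,h):
    a=np.linspace(0,2*np.pi,40,endpoint=False)
    return np.array([[d/2*np.cos(t),d/2*np.sin(t),z] for t in a for z in(-h/2,h/2)])
def box(x,y,h,z0): return np.array([[i*x/2,j*y/2,z0+k*h] for i in(-1,1) for j in(-1,1) for k in(0,1)])
M={"roll_large_mid":cyl(60,38),"roll_small_mid":cyl(50,30),"pot_tall_mid":cyl(46,60),"pot_short_mid":cyl(40,45),
"cutter_mid":box(110,24,18,-9),"roll_tray":box(140,170,22,0),"pot_tray":box(120,180,22,0),"cutter_tray":box(100,190,16,0)}
G={"roll_large_mid":(437,8,19,0),"roll_small_mid":(520,94,15,0),"pot_tall_mid":(450,183,30,0),"pot_short_mid":(453,-185,22,0),
"cutter_mid":(528,-92,9,0),"roll_tray":(507,396,0,0),"pot_tray":(512,-378,0,0),"cutter_tray":(680,7,0,0)}
D=np.array([[np.cos(t),np.sin(t)] for t in np.linspace(0,2*np.pi,24,endpoint=False)])
def proj(X,c):
    Y=X@np.array(c["R"]).T+np.array(c["t"]); return np.c_[c["fx"]*Y[:,0]/Y[:,2]+c["cx"],c["fy"]*Y[:,1]/Y[:,2]+c["cy"]]
def place(n,p):
    c,s=np.cos(p[3]),np.sin(p[3]); return M[n]@np.array([[c,s,0],[-s,c,0],[0,0,1]])+p[:3]
def masks(n,cam,par,tol=25,g=None):
    "outline hull points of the mask nearest to the expected place"
    u0=proj(np.array([(g or G[n])[:3]],float),par)[0]; best=None
    for d in cams.masks_of(n,cam):
        k,l,st,ce=cv2.connectedComponentsWithStats(d["mask"].astype(np.uint8))
        if k<2: continue
        i=1+np.argmax(st[1:,4]); e=np.linalg.norm(ce[i]-u0)
        if e<tol and (best is None or e<best[0]):
            ys,xs=np.nonzero(l==i); best=(e,np.c_[xs,ys].astype(float))
    return None if best is None else best[1]
def fit(n,obs,g=None,zfix=None):
    "obs: list of (mask pixels, params)"
    g=g or G[n]; sup=[(D@m.T).max(1)+.3 for m,_ in obs]
    yawfree=len(M[n])==8
    def f(p):
        q=np.r_[p[:2],p[2] if zfix is None else zfix,p[3]]
        return np.r_[np.concatenate([s-(D@proj(place(n,q),c).T).max(1) for s,(_,c) in zip(sup,obs)]),0 if yawfree else p[3]]
    rs=[least_squares(f,[*g[:3],y],loss="soft_l1",x_scale=[10,10,10,.1]) for y in ((-1.2,-.6,0,.6,1.2) if yawfree else (0,))]
    r=min(rs,key=lambda r:r.cost); return r.x,float(np.sqrt(np.mean(r.fun**2)))
E
python3 - <<'E'
from h import *
P={c:cams.camera_params(c) for c in("scene","side")}
O={n:[] for n in M}
for c in P:
    cams.read_camera(c)
    for n in M:
        m=masks(n,c,P[c])
        if m is not None: O[n].append((m,P[c]))
for n in M:
    if O[n]:
        x,e=fit(n,O[n]); print(n,len(O[n]),[len(o[0]) for o in O[n]],x.round(2),round(e,2))
w=cams.camera_params("wrist"); R=np.array(w["R"]);print(w["fx"],w["fy"],"cam",-R.T@np.array(w["t"]),R.round(2).tolist(),arm.get_ee_pos())
im=cams.read_camera("scene")[215:335,205:405,::-1]
cv2.imwrite("pics/crop1.png",cv2.resize(im,None,fx=4,fy=4,interpolation=cv2.INTER_CUBIC))
E
```

```text
roll_large_mid 2 [557, 530] [ 4.3806e+02  9.0200e+00  1.9140e+01 -3.8000e-01] 0.81
roll_small_mid 2 [388, 418] [ 5.2121e+02  9.4470e+01  1.5100e+01 -3.0000e-02] 0.47
pot_tall_mid 2 [450, 724] [ 4.5059e+02  1.8129e+02  3.0940e+01 -7.0000e-02] 0.5
pot_short_mid 2 [477, 275] [ 452.24 -185.13   23.96    0.97] 0.63
cutter_mid 2 [496, 197] [529.39 -93.62   8.79   1.9 ] 1.96
roll_tray 2 [1836, 5563] [ 5.0744e+02  3.9796e+02  4.7000e-01 -4.0000e-02] 0.89
pot_tray 2 [6287, 1236] [ 5.1131e+02 -3.7771e+02 -1.1300e+00  1.4000e-01] 1.5
cutter_tray 2 [3228, 1874] [6.7963e+02 6.9200e+00 1.4400e+00 1.0000e-01] 2.29
389.86413769104615 389.86413769104615 cam [ 250.0173081  -576.31855188  374.05730647] [[0.29, -0.96, -0.0], [-0.92, -0.28, 0.28], [-0.27, -0.08, -0.96]] [ 181.61257524 -598.00475178  231.29447315]
```

View pics/crop1.png

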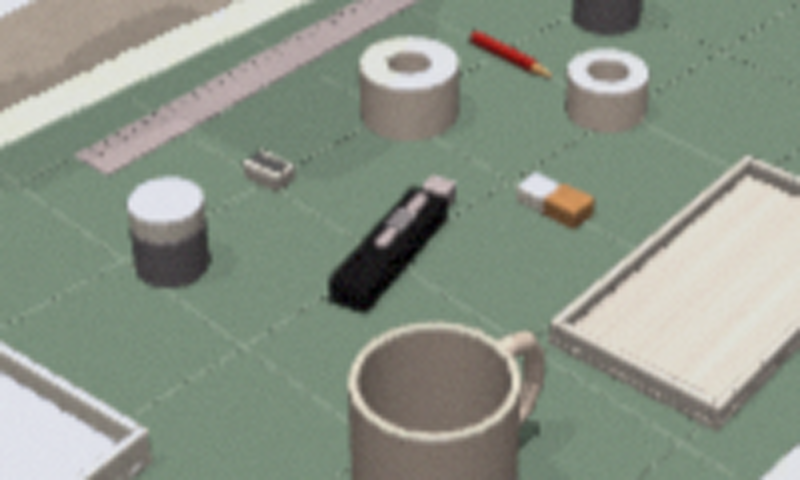

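Black cutter confirmed: in the crop at (395,245), black with a steel nose. The small roll is at (605,90) and the large one at (408,88). The fitted heights agree with the text, so I'll start with the rolls, with an extra wrist view over the tray.

```bash
cat >> h.py <<'E'
Z=180
def ori(a,pos):
    "tool down, closing line at world angle a; of the two half turns take the one with the easier wrist"
    c=[]
    for k in (0,1):
        ph=a+np.pi/2+k*np.pi; q=[0,np.cos(ph/2),np.sin(ph/2),0]; j=arm.solve_ik(list(pos),q)
        if j is not None: c.append((abs(j[5])>2.6,float(np.abs(np.array(j)-arm.get_q()).max()),q))
    return min(c,key=lambda t:t[:2])[2]
def pick(xy,a,z,op,f=30):
    p=[*map(float,xy)]; arm.move_gripper(op); arm.reach(p+[Z],ori(a,p+[Z])); arm.move_linear(p+[z],velocity=200)
    arm.move_gripper(0,f); o,g=arm.get_opening(),arm.get_grasp_force()
    arm.move_linear(p+[Z],velocity=250); print("pick",round(o,1),round(g,1),"lifted",round(arm.get_opening(),1),round(arm.get_t(),1))
def over(xy,a):
    p=[*map(float,xy),Z]; arm.reach(p,ori(a,p))
def put(xy,a,z,op):
    p=[*map(float,xy)]; over(xy,a); hit=arm.move_linear(p+[z],velocity=150,until_force=6)
    print("put z",round(arm.get_ee_pos()[2],1),hit); arm.move_gripper(op); arm.move_linear(p+[Z],velocity=250); print("t",round(arm.get_t(),1))
def loc(t,dx,dy):
    c,s=np.cos(t[3]),np.sin(t[3]); return [t[0]+c*dx-s*dy,t[1]+s*dx+c*dy]
E
python3 - <<'E'
from h import *
for x,y,a in [(438,9,0),(521,94,0),(451,181,0),(452,-185,0),(529,-93,.33),(507,436,0),(507,360,0),(505,-335,.1),(517,-421,.1),(680,7,.1)]:
    for z in (5,Z): ori(a,[x,y,z])
T=[507.4,398,0,-.04]
pick([438,9],T[3],5,74)
over(loc(T,0,38),T[3])
cams.read_camera("wrist"); w=cams.camera_params("wrist"); m=masks("roll_tray","wrist",w,200,tuple(T))
if m is not None: print(len(m),m.min(0),m.max(0),fit("roll_tray",[(m,w)],tuple(T),0))
cv2.imwrite("pics/w1.png",cams.read_camera("wrist")[:,:,::-1])
E
```

```text
pick 58.9 32.3 lifted 59.0 6.8
18453 [236. 159.] [419. 303.] (array([507.89313902, 399.90679933,   0.        ,   3.09323442]), 27.51027485662475)
```

View pics/w1.png

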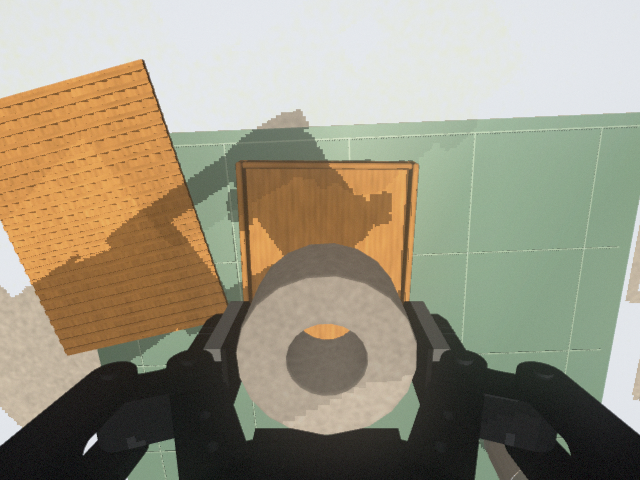

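The wrist picture shows the roll held at (327,360). The tray, at (240-415, 160+), is square to the gripper and centred on it. I'll place this roll and then fetch the small one.

Run:
```python
from h import *
T=[507.4,398,0,-.04]
put(loc(T,0,38),T[3],10.5,74)
pick([521.2,94.5],T[3],4,66)
put(loc(T,0,-38),T[3],9.5,64)
P=cams.camera_params("wrist")
# clear look at the tray, from the side of the small pot
arm.move_gripper(64); over([480,-300],.14)
w=cams.camera_params("wrist"); cv2.imwrite("pics/w2.png",cams.read_camera("wrist")[:,:,::-1])
g=(511.3,-377.7,0,.14); m=masks("pot_tray","wrist",w,150,g)
if m is not None: print(len(m),m.min(0),m.max(0),fit("pot_tray",[(m,w)],g,0))
cv2.imwrite("pics/side1.png",cams.read_camera("side")[:,:,::-1])
print(arm.get_t())
```

```text
put z 11.1 True
t 11.0
pick 49.3 31.1 lifted 49.2 14.8
put z 10.4 True
t 18.0
26990 [280. 211.] [430. 409.] (array([ 5.13300478e+02, -3.77455205e+02,  4.34921334e-02,  1.32730489e-01]), 1.3949083908800246)
20.7083
```

View pics/w2.png

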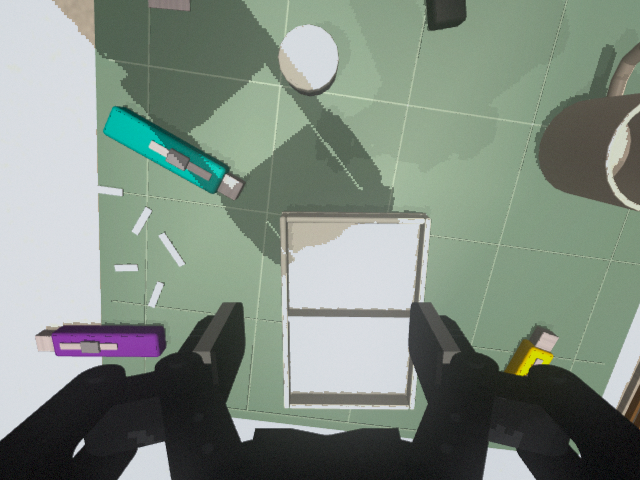

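View pics/side1.png

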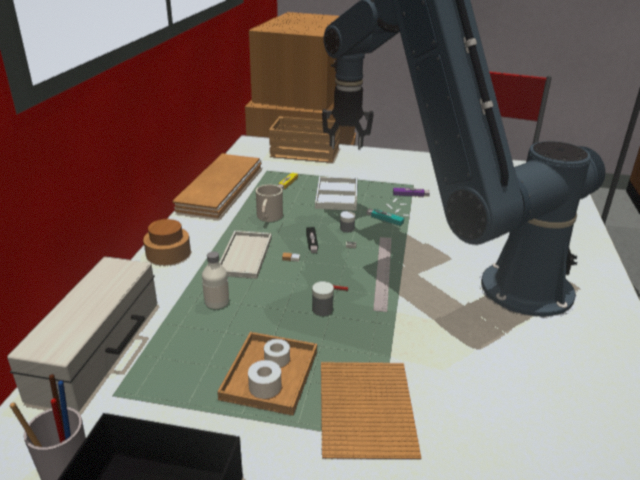

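The side picture shows both rolls flat in the tray, at (265,378) and (277,350). The wrist picture shows the pot tray at (285-430, 212-408), fitted at (513,-377) with yaw 0.13. That agrees with the outside views, so the pots come next.

Run:
```python
from h import *
T=[512.5,-377.6,0,.135]
pick([450.6,181.3],T[3],16,64)
put(loc(T,0,-43.75),T[3],21,60)
pick([452.2,-185.1],T[3],8,58)
put(loc(T,0,43.75),T[3],13,54)
arm.move_gripper(45); over([530,-60],.33)
w=cams.camera_params("wrist"); im=cams.read_camera("wrist"); cv2.imwrite("pics/w3.png",im[:,:,::-1])
O=[]
for n,g in (("cutter_mid",(529,-93.6,9,.33)),("cutter_tray",(680,7,0,.1))):
    m=masks(n,"wrist",w,120,g)
    if m is not None: print(n,len(m),m.min(0),m.max(0),fit(n,[(m,w)],g,g[2]))
cv2.imwrite("pics/scene2.png",cams.read_camera("scene")[:,:,::-1]); print(arm.get_t())
```

```text
pick 45.1 31.3 lifted 45.3 24.8
put z 21.9 True
t 29.0
pick 39.2 30.5 lifted 39.3 32.4
put z 14.0 True
t 35.2
cutter_mid 3504 [299. 189.] [329. 317.] (array([529.93822241, -91.60865644,   6.89230444,  -1.26322992]), 3.173847409045856)
cutter_tray 31470 [431.  61.] [639. 318.] (array([6.78930970e+02, 8.15798772e+00, 1.04540569e-02, 8.87783958e-02]), 2.2977551718935336)
36.7333
```

View pics/w3.png

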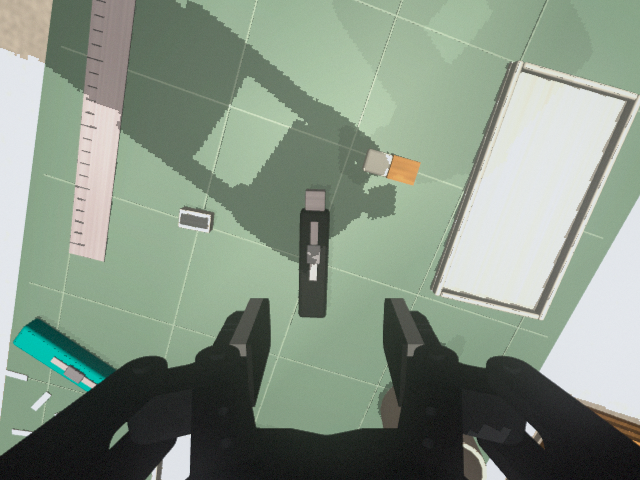

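View pics/scene2.png

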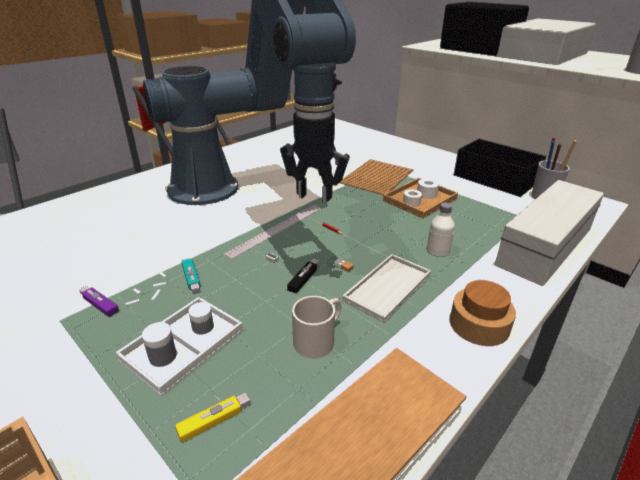

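Both pots stand in their bays, at (158,342) and (201,317). The cutter lies along the image vertical at (314,255) in the wrist view, which confirms its angle. The aluminium tray fits at (679,8) with yaw 0.09. Now the cutter.

Run:
```python
from h import *
T=[679.3,7.5,0,.093]
pick([529.7,-92.6],.32,3,50,40)
put(T[:2],T[3],8,40)
over([480,-60],0)
cv2.imwrite("pics/scene3.png",cams.read_camera("scene")[:,:,::-1])
cv2.imwrite("pics/side3.png",cams.read_camera("side")[:,:,::-1])
for n in ["cutter_mid","mug","glue_bottle","pot_tall_mid","pot_short_mid","roll_large_mid","roll_small_mid"]:
    print(n,[np.round(d["xyz"]).tolist() for d in cams.spot_point(n,"side")])
print(arm.get_t())
```

```text
pick 22.8 40.5 lifted 22.9 39.5
put z 9.1 True
t 42.4
cutter_mid [[294.0, -437.0, 9.0], [675.0, 7.0, 12.0], [682.0, -425.0, 12.0], [358.0, -260.0, 11.0]]
mug [[677.0, -208.0, -3.0]]
glue_bottle [[679.0, 202.0, 2.0]]
pot_tall_mid [[514.0, -417.0, 39.0], [675.0, 10.0, 14.0]]
pot_short_mid [[504.0, -330.0, 29.0], [506.0, 432.0, 21.0]]
roll_large_mid [[509.0, 435.0, 24.0]]
roll_small_mid [[506.0, 360.0, 18.0]]
43.7417
```

View pics/scene3.png

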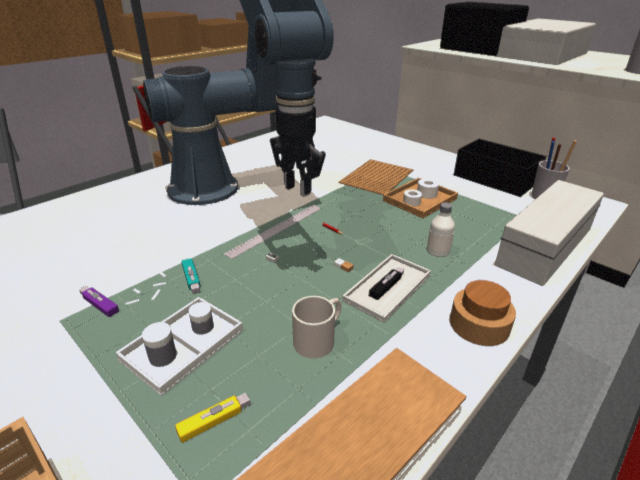

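View pics/side3.png

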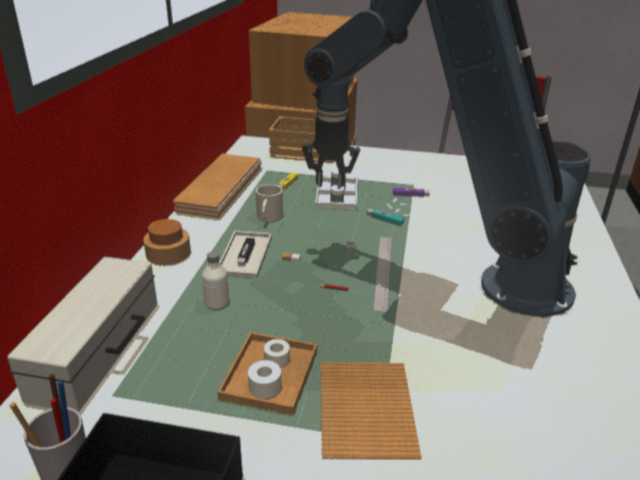

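The cutter lies flat in the aluminium tray, at (386,283) in the scene picture and (247,250) in the side picture. The rolls and pots are in place, and the mug and bottle haven't moved.

```bash
python3 -c "
from cell import arm
print(arm.job_done())"
```

```text
the job is handed in; nothing more can be done
None
```

I handed the job in at about 44 s on the robot's clock: both rolls, both pots and the black cutter are in their trays and released, and the last pictures show the mug and glue bottle where they were; no verdict came back.

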